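# Lock the oil tank's bayonet filler cap

## Task

The yellow filler cap of the green oil tank is only sitting loose in its neck. Push it straight down against its spring, turn it clockwise (seen from above) through its short arc, and let it spring back up into its notch so that it is locked, then let go of it. Leave the blue tank's black cap, which is already locked, as it is.

Things in the scene. Friction and masses are not known exactly. Their poses are not given: they have to be found in the camera images.
- yellow_cap_grip (a point): Yellow bayonet cap, 0.1 kg: plug of 44 mm diameter with an upright wing on top, 60 long, 12 thick, 26 high. Point: wing centre, on the cap's axis; wing top 13 mm above, flat shoulder 13 mm below. x along the wing, z up; two lugs low on the plug in line with the wing. Pressed 12 mm (8 to 16), it turns clockwise only: notches at 60 degrees (53 to 67), then a stop. Let go, it rises, locked.
- green_tank: Green steel tank, 150 x 140 x 90 mm high, fixed. Origin: centre of its underside, z up. The round filler neck (76 mm across, 32 mm high) stands on the middle of its top; the entry slots, where the cap's lugs stand at the start, lie along the tank's x. Wing centre 151 mm above the origin at the start, 148 mm when locked, the wing then about 60 degrees clockwise of the tank's x.
- green_tank_spring (a joint): Spring plate in the green tank's neck, under the cap: how far it is pressed, in m. 0 at the start (the cap just rests on it), 0.016 bottomed; 4 N to start it, 12 N at the bottom. The cap can turn from 0.008 on; locked in its notches it reads about 0.003.
- black_cap_end (a point): Bystander: the same cap in black, already locked in an otherwise equal blue tank, left or right of the green one. Point: one end of its wing, 28 mm from the cap's axis, half-way up the wing; x along the wing, outwards.

How it is judged:
By the outcome, as a careful person would: the job done as asked, in the order asked, and still so for the second after the job is handed in, with the robot touching nothing.
It also fails if it takes over 32 s, if anything falls off the work surface, if the arm or the gripper's body presses on something with over 40 N, if the wrist force passes 120 N, or if a joint passes its speed limit or range.

## Robot

A 6-joint arm with a two-finger parallel gripper is mounted at the origin on the work surface. World frame = base frame: x ahead of the robot, y to its left, z up, the work surface at z = 0. Lengths are in m, angles in rad, forces in N, time in s.
With the tool pointing down it reaches from about 0.3 to 0.775 m from the base axis. Payload 14.6 kg.
Tool frame: the origin (TCP) lies midway between the tips of the shut fingers; the grasp point (between the pads) lies 19 mm behind it (ctrl.tcp_to_grasp is the z of the grasp point in the tool frame, in m); z points along the fingers, y is the line along which they close (so a half turn about z gives the same grasp; the last joint's range is limited). The gripper opens to 94 mm and grips with 3 to 60 N. Pads are 16 mm wide; open, the fingers measure 119 mm over their backs; the gripper's body (75 mm by 177 mm) begins 78 mm behind the grasp point.
Start: joints at [1.137, 0.3, 1.521, -0, 1.321, -0.067], TCP at [0.197, 0.513, 0.205] pointing down, gripper open.
Joint ranges: [-3.03, 3.03], [-0.79, 2.21], [0.23, 2.52], [-1.04, 4.18], [0, 3.07], [-2.55, 2.55]. Speed limits (rad/s): [2.22, 2.22, 2.57, 3.14, 3.14, 3.14].

## Interface

Orientations are given as [roll, pitch, yaw] about the fixed x, y, z axes, in that order (R = Rz(yaw) Ry(pitch) Rx(roll)).
In Python, from station import monitor, camera, ctrl gives the robot as it stands.
- The arm moves only by the tool apply_moves, never from a script. Its argument "plan" is one flat list of numbers, 4 for each row, row after row: the shift along the tool's x, y, z in mm, then the turn about the tool's z in rad. In form: [dx, dy, dz, spin, dx, dy, dz, spin, ...]. A call has 1 to 20 rows; each row shifts and turns the commanded pose from where the row before left it, along the tool's axes as they then stand; what a row does not reach is not made up. A row lasts 1/10 s, in which the tool goes at most 50 mm and 8.59 degrees, less where a joint would pass 70% of its speed; a pose out of reach is approached as far as the arm can. A call is refused whole if a number of a shift passes 50 or a number of a turn 0.15, either way. A call with a gripper value outside its range is refused whole. "hand" is the gripper command: -1 is shut, 1 is fully open, values between are in proportion, set as the call begins (left out, the last holds). The fingers move at their own pace and stop on an object; "squeeze" is the grip in N (left out, the last holds). Time passes only in rows, so rows that do not move let the fingers close. It gives the time, the measured TCP pose, the force, the opening and the grip force at its end, in the units of the state.
- monitor.get_obs(): the state, without advancing time (a new reading comes with each control period).
- camera(name): name is "side" or "top"; returns a dict with "image" (480x640x3 uint8, red, green, blue), "range_z" (480x640 float32, m along the optical axis (not along the pixel's ray), 0 where there is no reading), "mtx" (3x3 intrinsics, pixels), "rvec" (rotation vector, rad) and "tvec" (3), from world to camera coordinates, as OpenCV has them. Camera axes: x right, y down, z forward; pixel columns grow to the right and rows downward; lengths in m; the calibration is good to about 2 mm. A picture is of the moment at which its call begins.
- ctrl.hand_in(): hands the job in; it is judged then, once.
The state is a dict: "time_s": time; "qpos": joint angles; "joint_vel": joint speeds; "tau": joint torques, N m; "ee_pos": TCP position; "eef_rot": TCP orientation; "force": force on the tool from outside, world axes, zero at the start; "moment": the same for the moment, N m; "grip_width": finger opening in m; "grip_force": force on a finger pad.
Only numpy, scipy, OpenCV 4.12 (cv2) and the standard library are available. Lean on these libraries where they do the work, as an engineer would, in place of code of your own. Each camera call takes 0.05 s, during which the arm holds its last target. There are 200 camera calls.

## Working session

There is one attempt and no reset: what is moved stays moved. The work goes in short steps, Python scripts to look and compute and a tool call to move; the robot and the scene stay as the last step left them, time stands still between calls to the robot, and variables do not carry over. Pictures are saved under pics/ and viewed, at most 10 in all, crops included, and the job is handed in when it is done.

Besides the shell and the picture viewer there is one more tool, called after "Request:" by a JSON object that holds its "method" and its "body", one argument or row to a line. apply_moves: Moves the arm, as the interface text tells. Its arguments: {"type":"object","properties":{"plan":{"type":"array","items":{"type":"number"}},"hand":{"type":"number"},"squeeze":{"type":"number"}},"required":["plan"]}

```bash
mkdir -p pics; ls; python3 - <<'E'
from station import monitor, camera, ctrl
import cv2,numpy as np
ims=[]
for n in("top","side"):
    c=camera(n); np.savez(f"/tmp/{n}.npz",**c); ims.append(c["image"]); print(n,c["mtx"].tolist(),c["rvec"],c["tvec"])
    cv2.imwrite(f"pics/{n}0.png",c["image"][...,::-1])
print(monitor.get_obs(),ctrl.tcp_to_grasp)
E
```

```text
pics
top [[565.5990474177007, 0.0, 323.92829554779746], [0.0, 565.5990474177007, 232.72132580589573], [0.0, 0.0, 1.0]] [ 2.17009882 -2.14728049  0.08883568] [-0.01465368  0.53912307  0.80980255]
side [[588.9669524520427, 0.0, 322.24312822081083], [0.0, 588.9669524520427, 232.8780092613751], [0.0, 0.0, 1.0]] [ 2.17546614 -0.51121461  0.26585808] [-0.47621559  0.21773658  0.62293382]
{'time_s': 0.1, 'qpos': array([ 1.13738781e+00,  3.00428791e-01,  1.52152308e+00, -6.82717555e-06,
        1.32069466e+00, -6.65914663e-02]), 'joint_vel': array([-1.08944640e-03, -1.95935753e-03,  6.32120280e-04,  1.29263889e-03,
        1.12542748e-03, -3.51224938e-05]), 'tau': array([ 1.92056441e-04, -5.32640469e+01, -3.53280544e+01,  7.08972942e-02,
        2.35706067e-02, -7.70133192e-05]), 'ee_pos': array([0.19715571, 0.51319513, 0.20493407]), 'eef_rot': array([-3.14054068e+00, -6.35286863e-05,  2.77477726e+00]), 'force': array([0.28509848, 0.27045642, 0.20699064]), 'moment': array([-0.00860239, -0.02280383, -0.00082973]), 'grip_force': 0.0, 'grip_width': 0.09379358140535005} -0.0188
```

View pics/top0.png

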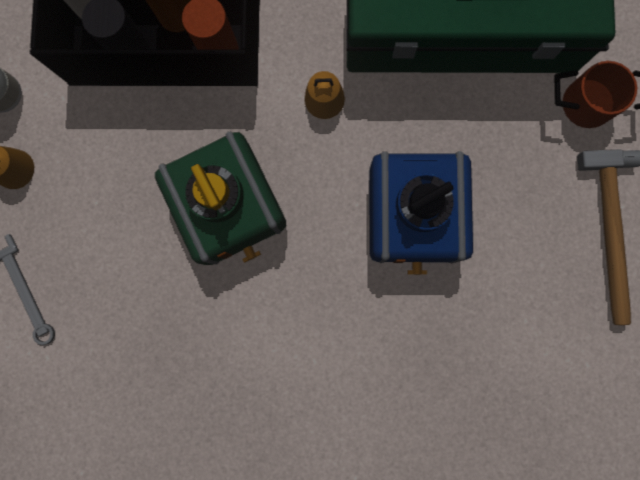

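View pics/side0.png

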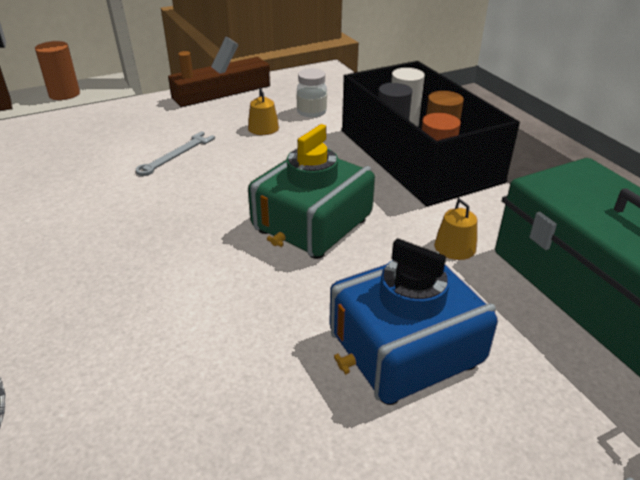

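The top view shows the green tank with its yellow cap at about (208,188), and the wing running from (196,168) to (216,206). The blue tank is at (425,205). The side view agrees.

```bash
cat > h.py <<'E'
import numpy as np,cv2
def pts(c,mask):
    """world points of masked pixels with range"""
    v,u=np.nonzero(mask&(c["range_z"]>0)); z=c["range_z"][v,u]; K=c["mtx"]
    p=np.c_[(u-K[0,2])/K[0,0]*z,(v-K[1,2])/K[1,1]*z,z]
    R=cv2.Rodrigues(c["rvec"])[0]
    return (p-c["tvec"].ravel())@R
def yellow(c):
    h=cv2.cvtColor(c["image"],cv2.COLOR_RGB2HSV)
    return (h[...,0]>21)&(h[...,0]<34)&(h[...,1]>140)&(h[...,2]>60)
def wing(c,lo=.155,hi=.175):
    p=pts(c,yellow(c)); p=p[(p[:,2]>lo)&(p[:,2]<hi)]
    (x,y),s,a=r=cv2.minAreaRect((p[:,:2]*1000).astype(np.float32))
    q=p[:,:2]-p[:,:2].mean(0); w=np.linalg.eigh(q.T@q)[1][:,1]
    return len(p),np.round(p.mean(0),4),np.median(p[:,2]).round(4),r,np.degrees(np.arctan2(w[1],w[0]))
E
python3 - <<'E'
from h import *
for n in("top","side"):
    c=dict(np.load(f"/tmp/{n}.npz")); print(n,wing(c))
    p=pts(c,yellow(c)); print(np.histogram(p[:,2],bins=np.arange(0,.2,.01))[0])
c=dict(np.load("/tmp/top.npz"))
h=cv2.cvtColor(c["image"],cv2.COLOR_RGB2HSV)
for nm,a,b in(("green",60,90),("blue",105,125)):
    p=pts(c,(h[...,0]>a)&(h[...,0]<b)&(h[...,1]>100)); p=p[(p[:,2]>.08)&(p[:,2]<.097)&(p[:,0]<.62)]
    print(nm,len(p),p[:,2].mean(),cv2.minAreaRect((p[:,:2]*1000).astype(np.float32)))
p=pts(c,c["image"].max(2)<60); p=p[(p[:,2]>.15)&(p[:,2]<.17)&(p[:,0]<.62)]; print("black",len(p),p.mean(0))
E
```

```text
top (156, array([0.5886, 0.1403, 0.163 ]), np.float64(0.163), ((584.7158813476562, 140.85926818847656), (57.232330322265625, 11.024250030517578), 26.30611228942871), np.float64(-149.7885951064261))
[  0   0   0   0   0   0   0   0   0   0   0   0   2 150   1   3 153   0
   0]
side (272, array([0.5815, 0.1332, 0.1618]), np.float64(0.163), ((583.5359497070312, 135.67779541015625), (56.90329360961914, 11.51116943359375), 27.022348403930664), np.float64(-153.1632099384609))
[  0   0   2   1   0   0   0   0   0   0   0  10 167 259 169 171 188   0
   0]
green 2920 0.08866755465874458 ((581.247802734375, 136.904052734375), (139.17660522460938, 134.37428283691406), 25.180334091186523)
blue 4860 0.08843983278003807 ((559.3577880859375, -144.5667724609375), (121.73157501220703, 138.7432098388672), 0.20354893803596497)
black 497 [ 0.57227395 -0.12889695  0.15947913]
```

Request:
{"method": "apply_moves", "body": {
  "plan": [-38,-16,-2,0,-38,-16,-2,0,-38,-16,-2,0,-38,-16,-2,0,-38,-16,-2,0,-38,-16,-2,0,-38,-16,-1,0,-38,-16,-1,0,-38,-16,-1,0,-38,-16,0,0,-38,-16,0,0,-38,-17,0,0,-39,-17,0,0,0,0,0,-0.138,0,0,0,-0.138,0,0,0,-0.138,0,0,0,-0.138,0,0,0,-0.138,0,0,0,-0.138,0,0,0,0],
  "hand": 0.2
}}

```text
time_s: 2.1
ee_pos: [0.5839, 0.1398, 0.2201]
eef_rot: [3.141, -0.001, -2.678]
force: [0.3, 0.1, 0.1]
grip_width: 0.0564
grip_force: 0.0
```

```bash
python3 - <<'E'
from h import *
from station import monitor,camera
for n in("side","top"):
    c=camera(n); print(n,wing(c))
    u=(150,60) if n=="top" else (200,50)
    cv2.imwrite(f"pics/{n}1.png",cv2.resize(c["image"][u[1]-60:u[1]+200,u[0]-100:u[0]+200,::-1],None,fx=2,fy=2))
E
```

```text
side (277, array([0.5816, 0.1333, 0.1617]), np.float64(0.1627), ((583.3840942382812, 136.129150390625), (57.049076080322266, 11.976346015930176), 27.582862854003906), np.float64(-153.14240849179257))Traceback (most recent call last):
  File "<stdin>", line 6, in <module>
cv2.error: OpenCV(4.12.0) /io/opencv/modules/imgproc/src/resize.cpp:4208: error: (-215:Assertion failed) !ssize.empty() in function 'resize'
```

```bash
python3 - <<'E'
from h import *
from station import camera
c=camera("side")
cv2.imwrite("pics/side1.png",cv2.resize(c["image"][0:260,180:480,::-1],None,fx=2,fy=2))
E
```

```text
(no output)
```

View pics/side1.png

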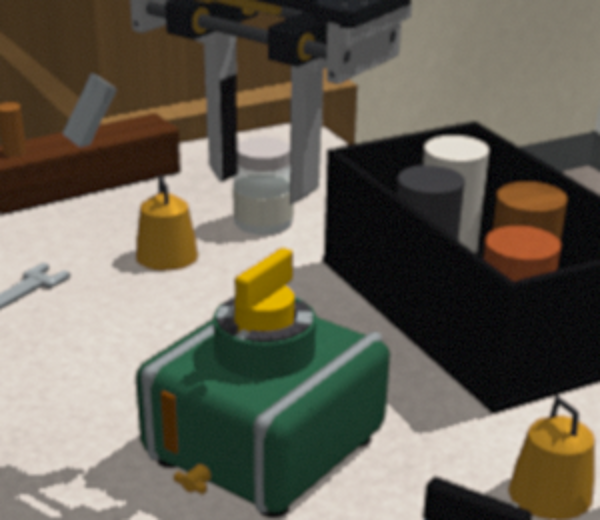

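The fingers straddle the wing: the tips are at (228,178) and (300,198), with the wing centre at (265,275) below their midpoint. Going down to the grasp.

Request:
{"method": "apply_moves", "body": {
  "plan": [0.7,-1.3,20,0,0,0,20,0,0,0,20,0,0,0,10,0,0,0,5,0,0,0,3,0,0,0,0,0,0,0,0,0]
}}

```text
time_s: 3.0
ee_pos: [0.5842, 0.1384, 0.1432]
eef_rot: [-3.141, 0.001, -2.681]
force: [-0.8, -0.0, 0.2]
grip_width: 0.0564
grip_force: 0.0
```

Request:
{"method": "apply_moves", "body": {
  "plan": [0,0,0,0,0,0,0,0,0,0,0,0,0,0,0,0,0,0,0,0,0,0,0,0,0,0,0,0,0,0,0,0],
  "hand": -1,
  "squeeze": 15
}}

```text
time_s: 3.8
ee_pos: [0.5839, 0.1384, 0.1423]
eef_rot: [3.142, -0.0, -2.68]
force: [0.4, -0.7, -0.8]
grip_width: 0.0121
grip_force: 15.0
```

Request:
{"method": "apply_moves", "body": {
  "plan": [0,0,0,0,0,0,0,0,0,0,2,0,0,0,2,0,0,0,2,0,0,0,2,0,0,0,2,0,0,0,2.5,0,0,0,0,0,0,0,0,0],
  "squeeze": 45
}}

```text
time_s: 4.8
ee_pos: [0.584, 0.1384, 0.1304]
eef_rot: [-3.141, 0.0, -2.68]
force: [-4.5, -1.3, 8.8]
grip_width: 0.012
grip_force: 45.0
```

Request:
{"method": "apply_moves", "body": {
  "plan": [0,0,0,0.08,0,0,0,0.08,0,0,0,0.08,0,0,0,0.08,0,0,0,0.08,0,0,0,0,0,0,0,0]
}}

```text
time_s: 5.5
ee_pos: [0.5846, 0.1387, 0.1309]
eef_rot: [3.141, 0.002, -3.081]
force: [-1.5, 0.4, 9.0]
grip_width: 0.0118
grip_force: 45.0
```

Request:
{"method": "apply_moves", "body": {
  "plan": [0,0,0,0.08,0,0,0,0.08,0,0,0,0.08,0,0,0,0.08,0,0,0,0.08,0,0,0,0.08,0,0,0,0.08,0,0,0,0.08,0,0,0,0,0,0,0,0]
}}

```text
time_s: 6.5
ee_pos: [0.5846, 0.1393, 0.131]
eef_rot: [3.139, 0.001, 2.563]
force: [-0.8, 5.2, 8.8]
grip_width: 0.0116
grip_force: 45.0
```

```bash
python3 -c "
from station import monitor;o=monitor.get_obs();print(o['moment'],o['force'],o['qpos'])"
```

```text
[ 0.98832826  0.21032768 -0.0419818 ] [-0.78476008  5.20839989  8.79340534] [ 1.72434172e-01  4.77385750e-01  1.45455764e+00  1.37904358e-03
  1.20689261e+00 -8.20158152e-01]
```

Request:
{"method": "apply_moves", "body": {
  "plan": [0,0,-2,0,0,0,-2,0,0,0,-2,0,0,0,-1.5,0,0,0,0,0,0,0,0,0],
  "squeeze": 20
}}

```text
time_s: 7.1
ee_pos: [0.5843, 0.1391, 0.1379]
eef_rot: [3.14, 0.0, 2.563]
force: [-0.8, 5.1, 4.7]
grip_width: 0.0118
grip_force: 20.0
```

Request:
{"method": "apply_moves", "body": {
  "plan": [0,0,-1,0,0,0,-1,0,0,0,0,0,0,0,0,0],
  "squeeze": 8
}}

```text
time_s: 7.5
ee_pos: [0.5839, 0.1389, 0.1392]
eef_rot: [3.141, -0.0, 2.563]
force: [1.8, 6.2, 1.3]
grip_width: 0.0121
grip_force: 8.0
```

Request:
{"method": "apply_moves", "body": {
  "plan": [0,0,0,0,0,0,0,0,0,0,0,0,0,0,0,0,0,0,0,0,0,0,0,0],
  "hand": 0.2
}}

```text
time_s: 8.1
ee_pos: [0.5839, 0.1383, 0.1394]
eef_rot: [-3.141, -0.0, 2.563]
force: [0.5, -0.6, -0.6]
grip_width: 0.0547
grip_force: 0.0
```

Request:
{"method": "apply_moves", "body": {
  "plan": [0,0,-10,0,0,0,-20,0,0,0,-30,0,0,0,-30,0,0,0,-30,0,0,0,0,0]
}}

```text
time_s: 8.7
ee_pos: [0.5851, 0.1386, 0.2647]
eef_rot: [3.137, 0.005, 2.563]
force: [-0.6, 0.0, 0.1]
grip_width: 0.0567
grip_force: 0.0
```

```bash
python3 - <<'E'
from h import *
from station import camera
c=camera("side"); print(wing(c,.15))
cv2.imwrite("pics/side2.png",cv2.resize(c["image"][60:320,180:480,::-1],None,fx=2,fy=2))
E
```

```text
(399, array([0.5839, 0.1332, 0.1571]), np.float64(0.1576), ((584.578125, 134.5704803466797), (11.325016975402832, 57.606563568115234), 56.74882125854492), np.float64(146.89971667229094))
```

View pics/side2.png

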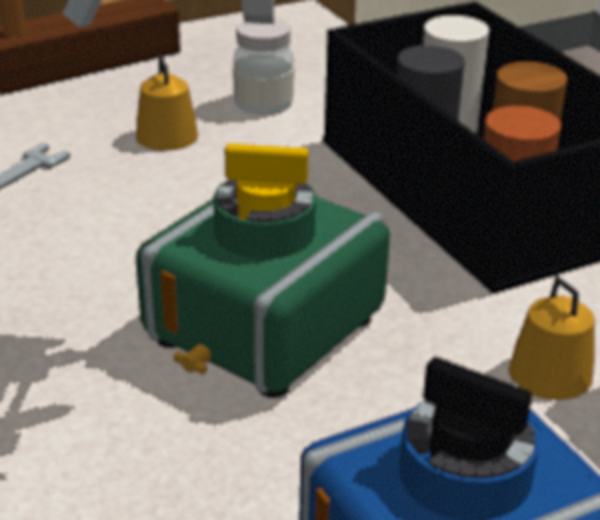

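The wing now lies across the view, from (225,160) to (308,165), about 60° clockwise of where it started. I'll check the height of its top before handing in.

```bash
python3 - <<'E'
from h import *
from station import camera,ctrl
c=camera("side"); p=pts(c,yellow(c)); o=dict(np.load("/tmp/side.npz")); q=pts(o,yellow(o))
f=lambda p:np.percentile(p[(p[:,2]>.15)&(p[:,2]<.18),2],[80,90,95,98]).round(4)
print(f(q),f(p))
E
```

```text
[0.1644 0.165  0.1655 0.1659] [0.1612 0.1617 0.1622 0.1626]
```

3.3 mm below the start height, as expected for a locked cap.

```bash
python3 -c "
from station import ctrl;print(ctrl.hand_in())"
```

```text
the job is handed in; nothing more can be done
None
```

The yellow cap is locked: I pressed it down, turned it 60° clockwise and let it spring back to about 3 mm below its start height. I then released it and handed the job in at about 9 s, without touching the black cap.

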